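# Wedge a rocking instrument cabinet

## Robot

A 6-joint arm with a two-finger parallel gripper is mounted at the origin on a cart in front of the work surface, level with it; the furniture and walls round the work are solid. World frame = base frame: x ahead of the robot, y to its left, z up, the work surface at z = 0. Lengths are in m, angles in degrees, forces in N, time in s.
With the tool pointing down it reaches from about 0.325 to 0.775 m from the base axis. Payload 5.5 kg.
Tool frame: the origin (TCP) lies at the centre of the arm's flange, where the gripper is bolted on; the fingertips stand 182 mm ahead of it and the grasp point (between the pads) lies 163 mm ahead of it; z points along the fingers, y is the direction in which the jaws open and shut (so a half turn about z gives the same grasp; the last joint's range is limited). The gripper opens to 88 mm and grips with 3 to 60 N. Pads are 20 mm wide; open, the fingers measure 115 mm over their backs; the gripper's body (75 mm by 178 mm) begins 61 mm behind the grasp point.
Start: joints at [70.949, 5.22, 70.514, -0, 104.267, -3.249], TCP at [0.163, 0.577, 0.405] pointing down, gripper open.
Joint ranges: [-164.24, 164.24], [-49.07, 125.15], [9.68, 141.18], [-86.29, 266.29], [3.28, 154.24], [-151.56, 151.56]. Speed limits (degrees/s): [147.25, 147.25, 172.46, 180, 180, 180].

## Interface

Orientations are given as [roll, pitch, yaw] about the fixed x, y, z axes, in that order (R = Rz(yaw) Ry(pitch) Rx(roll)).
In Python, from station import r gives the robot as it stands. The module is installed in compiled form; this text tells all that it offers. Calls block until the motion is done:
- r.reach(position, orientation): joint-space move of the TCP to a pose.
- r.servo_line(position, rotation=None, speed=0.15): straight line of the TCP; rotation=None keeps the orientation; speed is the mean speed in m/s.
- r.move_joints(angles): joint-space move.
- r.let_go() and r.grab(squeeze=None): open the fingers fully, or close them until they stop; squeeze is the grip in N (None keeps the last).
- r.wait(seconds).
- r.inverse_kinematics(position, orientation): joint angles nearest the present ones, or None.
- r.sense(): the state.
- r.snapshot(name): name is "scene" or "top" or "wrist"; returns a dict with "frame" (384x512x3 uint8, red, green, blue), "fx", "fy", "cx", "cy" (pixels), "dist_coeffs" ([k1, k2, p1, p2, k3] as OpenCV has them; the pictures are not rectified), "R" (3x3) and "t" (3): a world point X has camera coordinates R X + t. Camera axes: x right, y down, z forward; pixel columns grow to the right and rows downward; lengths in m; the calibration is good to about 2 mm. A picture is of the moment at which its call begins. There is no depth.
A pose or a line that the arm cannot do raises r.IKError and nothing moves.
- r.hand_in(): hands the job in, once; it reports no verdict.
The state is a dict: "clock": time; "joints": joint angles; "joint_vel": joint speeds; "joint_torque": joint torques, N m; "tcp_pos": TCP position; "orientation": TCP orientation; "contact_force": force on the tool from outside, world axes, zero at the start; "torque": the same for the moment, N m; "opening": finger opening in m.
Only numpy, scipy, OpenCV 4.12 (cv2) and the standard library are available. Lean on these libraries where they do the work, as an engineer would, in place of code of your own. Each camera call takes 0.05 s, during which the arm holds its last target.

## Task

The low grey two-drawer cabinet rocks because its foot under the blue dot, at the near right corner, is too short. Push the orange wedge by its heel, thin end first, in under that foot until it is snug without jacking the cabinet up, then press firmly on the blue dot for a moment to feel that the corner no longer dips. Do it all with the fingertips: lift nothing, and leave the cabinet, the jar on it and all else where they stand.

Things in the scene. Friction and masses are not known exactly. Their poses are not given: they have to be found in the camera images.
- cabinet: Low grey box-shaped cabinet with white edges, two drawers, loose, 2 kg: 170 mm deep (x), 200 wide (y), flat top 73 mm above the origin, underside 16 mm above the worktop. Origin: centre of the footprint at worktop level; x to its back, y to its left, z up. It stands level on three feet; 3 to 5 N on the blue dot tips that corner down until its short foot meets what is beneath; let go, it rocks back.
- short_foot: The too short foot at the cabinet's near right corner (x = -65, y = -80 mm in the cabinet's frame), black, domed, 22 mm across, fixed to the cabinet. Origin: lowest point of its dome. It hangs 4 to 8 mm above the worktop (differs each time).
- foot_tip (a point): Lowest point of the short foot's dome. While the cabinet stands level this is 4 to 8 mm above the worktop: the gap to be filled.
- press_mark (a point): Centre of the blue dot (26 mm across) on the cabinet's top, straight above the short foot: the place to press, with 8 to 15 N.
- wedge: Orange wedge with red ribs, loose, 70 g, flat on the worktop: 50 mm wide (x), 130 mm long (y). Origin: centre of its underside; +y to the thin end, z up. Heel: upright block 24 mm high at y = -65 to -53 mm; push its flat end face (y = -65). Ramp from y = -53 to 65 mm: height = 2 mm + 0.110 x (65 mm - y). It starts right of the cabinet, thin end 25 to 50 mm short of the short foot.
- ramp_mid (a point): Point on the ramp's surface on its centre line at y = 6 mm; z is square to the surface, y runs down the ramp. The wedge starts in line with the short foot within 6 mm and 0.08 rad. Sliding freely it resists with under 1 N; once snug under the foot the resistance climbs past 3 N, and pushed on it lifts or shoves the cabinet.
- brown_jar: Small brown jar with a black lid, 44 mm across, 52 mm high, loose, standing on the cabinet's top at the back left. Origin: centre of its underside.
- file_stand_big: Grey block of root canal files, 51x56x75 mm, to the left. Origin at the centre of its underside. Bystander: leave it alone.
- dappen_dish: Small glass dappen dish, 33 mm across, 24 mm high, left of the cabinet. Origin at the centre of its underside. Bystander: leave it alone.
- pliers: Steel pliers lying in front of the cabinet, 136x32x8 mm. Origin at the centre of the underside. Bystander: leave it alone.
- mirror_0: Mouth mirror lying in front of the cabinet at the left, 154x22x14 mm. Origin at the centre of the underside. Bystander: leave it alone.
- dropper_0: White dropper bottle with blue cap, 29 mm across, 62 mm high, at the right. Origin at the centre of its underside. Bystander: leave it alone.
- dropper_1: Black dropper bottle with red cap, 29 mm across, 58 mm high, at the right. Origin at the centre of its underside. Bystander: leave it alone.
- cement_pot: White pot with teal lid, 48 mm across, 40 mm high, behind the wedge. Origin at the centre of its underside. Bystander: leave it alone.
- amber_bottle: Amber bottle with white cap, 42 mm across, 85 mm high, left of the cabinet. Origin at the centre of its underside. Bystander: leave it alone.
Things that resemble listed ones, but are neither listed nor needed, are in the scene too. Leave any pink or turquoise look-alike of the brown_jar alone.

How it is judged (in metres and radians):
On the way, in this order (a step that is already met when the one before it is completed fails the run):
1. the thin end of the wedge has been pushed under the short foot (x of foot_tip in the frame of wedge between -0.024 and 0.024 m and y of foot_tip in the frame of wedge between -0.05 and 0.057 m), for 0.1 s.
2. the fingertips press on the blue dot, the wedge carries the foot and the corner does not dip (all of step 1 and contact force between the fingers and cabinet above 4 N and contact force between wedge and short_foot above 0.7 N and horizontal distance between the grasp point and press_mark below 0.04 m and angle between cabinet's own z axis and vertical below 0.018 rad), for 0.2 s.
At the end, for the whole second after the job is handed in: Wedge flat on the worktop, ramp under the short foot (within 24 mm of its centre line), under 1.8 mm of play between ramp and foot; cabinet level within 0.018 rad (2 mm at the corner), within 20 mm of its start, jar upright on it, all at rest (all of step 1 and z of foot_tip in the frame of ramp_mid below 0.0018 m and angle between cabinet's own z axis and vertical below 0.018 rad and distance of cabinet from where it was at the start of the episode below 0.02 m and height (world z) of wedge below 0.006 m and angle between wedge's own z axis and vertical below 0.05 rad and linear speed of each of cabinet, wedge below 0.01 m/s and angle between brown_jar's own z axis and vertical below 0.1 rad and z of brown_jar in the frame of cabinet above 0.065 m); the robot touches nothing.
It fails at once if the wedge is lifted or tipped up off the worktop (height (world z) of wedge above 0.012 m or angle between wedge's own z axis and vertical above 0.2 rad).
It fails at once if the cabinet is lifted (height (world z) of cabinet above 0.015 m).
It fails at once if the cabinet is shoved away (distance of cabinet from where it was at the start of the episode above 0.035 m).
It fails at once if the jar on the cabinet is toppled (angle between brown_jar's own z axis and vertical above 0.5 rad).
It fails at once if a bystander is disturbed (distance of any of file_stand_big, dappen_dish, pliers, mirror_0, dropper_0, dropper_1, cement_pot, amber_bottle from where it was at the start of the episode above 0.03 m).
It also fails if it takes over 45 s, if anything falls off the work surface, if the arm or the gripper's body presses on something with over 40 N, if the wrist force passes 120 N, or if a joint passes its speed limit or range.

## Working session

There is one attempt and no reset: what is moved stays moved. The work goes in short steps, each a Python script; the robot and the scene stay as the last script left them, time stands still between calls to the robot, and variables do not carry over. Pictures are saved under pics/ and viewed, and the job is handed in when it is done.

```bash
mkdir -p pics; cat > h.py <<'E'
import numpy as np, cv2, pickle
from station import r
def snap(n,f):
    s=r.snapshot(n); cv2.imwrite('pics/'+f+'.png',s['frame'][:,:,::-1]); pickle.dump(s,open('pics/'+f+'.pkl','wb')); return s
def ray(s,px):
    K=np.array([[s['fx'],0,s['cx']],[0,s['fy'],s['cy']],[0,0,1.]])
    u=cv2.undistortPoints(np.array(px,float).reshape(-1,1,2),K,np.array(s['dist_coeffs'],float)).reshape(-1,2)
    R=np.array(s['R']);t=np.array(s['t'])
    return -R.T@t, np.c_[u,np.ones(len(u))]@R
def onz(s,px,z):
    c,d=ray(s,px); z=np.broadcast_to(z,(len(d),)); return c+d*((z-c[2])/d[:,2])[:,None]
def proj(s,X):
    K=np.array([[s['fx'],0,s['cx']],[0,s['fy'],s['cy']],[0,0,1.]])
    return cv2.projectPoints(np.array(X,float).reshape(-1,3),cv2.Rodrigues(np.array(s['R']))[0],np.array(s['t'],float),K,np.array(s['dist_coeffs'],float))[0].reshape(-1,2)
def crop(f,x0,y0,x1,y1,k,o):
    im=cv2.imread('pics/'+f+'.png')[y0:y1,x0:x1]; cv2.imwrite('pics/'+o+'.png',cv2.resize(im,None,fx=k,fy=k,interpolation=cv2.INTER_CUBIC))
E
python3 - <<'E'
from h import *
for n in('scene','top'): s=snap(n,n+'0'); print(n,s['fx'],-np.array(s['R']).T@s['t'])
print(r.sense())
E
```

```text
scene 426.88835753286196 [ 0.04391134 -0.91930238  0.68132796]
top 359.49926281513666 [0.45603581 0.08022253 1.18862152]
{'clock': 0.1, 'joints': array([ 7.09509308e+01,  5.25983508e+00,  7.05741873e+01, -6.80416099e-04,
        1.04266038e+02, -3.24825585e+00]), 'joint_vel': array([-6.61523307e-05, -1.65649851e-01, -1.07693085e-01, -9.84030464e-03,
       -4.03010797e-02, -3.80142461e-02]), 'joint_torque': array([ 1.76099693e-03, -4.47861636e+01, -4.07566309e+01,  6.99203624e-02,
        2.84727785e-02, -9.09457572e-05]), 'tcp_pos': array([0.16339529, 0.5773853 , 0.40361661]), 'orientation': array([-1.79900063e+02, -5.01098753e-03,  1.64199015e+02]), 'contact_force': array([-0.29502126,  0.5783648 ,  1.07050168]), 'torque': array([0.02388741, 0.03670318, 0.03550122]), 'opening': 0.08772162123748864}
```

View pics/scene0.png

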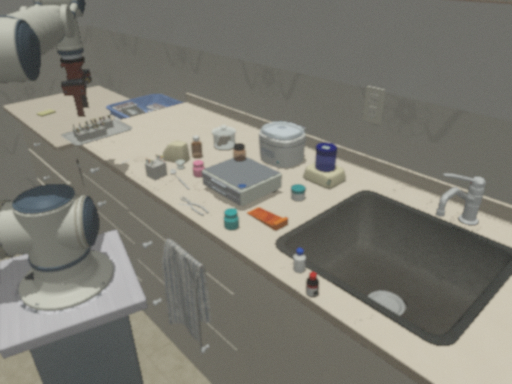

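View pics/top0.png

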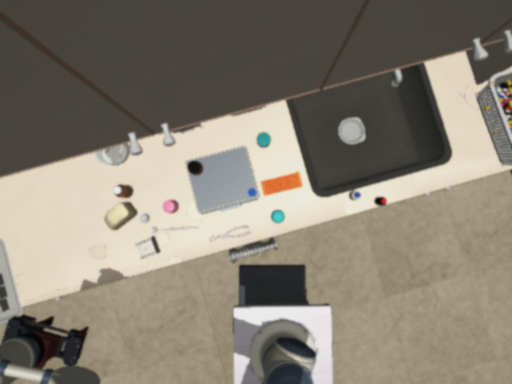

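```bash
python3 -c "
from h import *
crop('top0',175,130,315,235,5.5,'top0c'); crop('scene0',170,120,330,240,5,'scene0c')"
```

```text
(no output)
```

View pics/top0c.png

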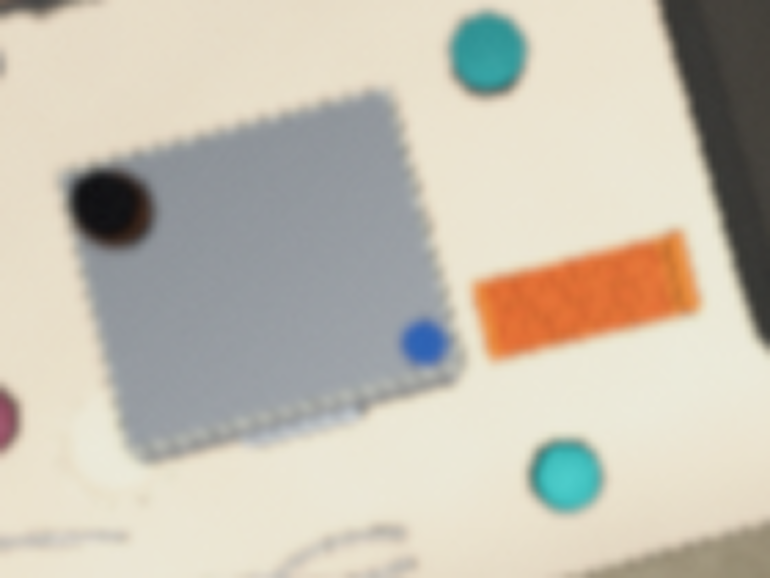

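View pics/scene0c.png

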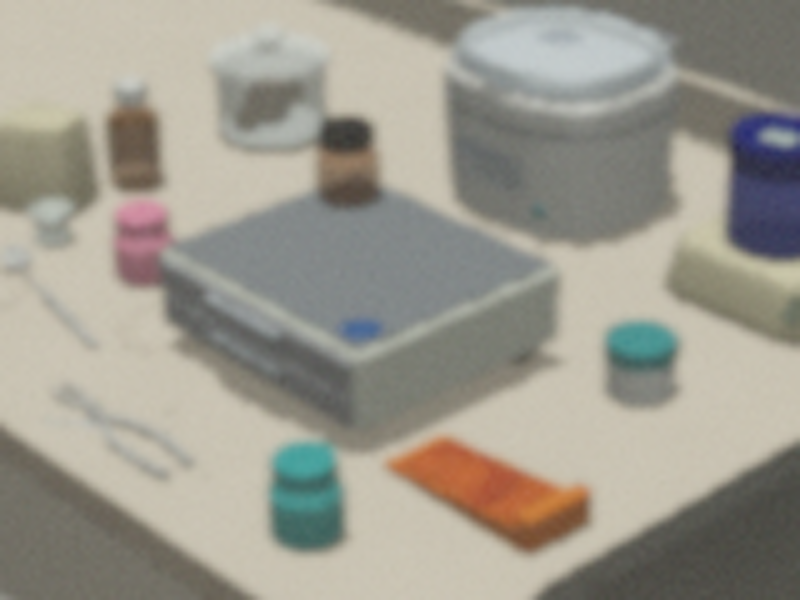

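```bash
cat > fit.py <<'E'
from h import *
from scipy.optimize import least_squares
T=pickle.load(open('pics/top0.pkl','rb'));S=pickle.load(open('pics/scene0.pkl','rb'))
tp=lambda *a: np.array(a)/5.5+[175,130]-0.41
sp=lambda *a: np.array(a)/5+[170,120]-0.4
def fit(obs,p0):
    def X(p,P):
        c,s=np.cos(p[2]),np.sin(p[2]); return np.array(P)@np.array([[c,s,0],[-s,c,0],[0,0,1]])+[p[0],p[1],0]
    def f(p): return np.concatenate([(proj(s,X(p,P))-q).ravel() for s,P,q in obs])
    o=least_squares(f,p0,loss='soft_l1'); return o.x,f(o.x).reshape(-1,2).round(2)
cab_t=[[85,100,73],[85,-100,73],[-85,-100,73],[-85,100,73],[-65,-80,73]]
cab=fit([(T,np.array(cab_t)/1e3,tp([62,175],[388,90],[463,375],[140,460],[425,343])),
 (S,np.array([[-85,100,73],[-85,-100,73],[85,-100,73],[-65,-80,73]])/1e3,sp([162,252],[355,358],[558,268],[361,330]))],[.5,.1,.25])
# wedge
w=fit([(T,np.array([[25,65,2],[-25,65,2],[25,-65,24],[-25,-65,24]])/1e3,tp([475,285],[492,360],[684,230],[700,308])),
 (S,np.array([[25,65,2],[-25,65,2],[25,-65,24],[25,-65,0],[-25,-65,0],[-25,-65,24]])/1e3,sp([440,438],[390,465],[588,490],[588,520],[530,550],[528,530]))],[.45,-.1,.25])
def R(a):return np.array([[np.cos(a),-np.sin(a)],[np.sin(a),np.cos(a)]])
if __name__=='__main__':
    for o in(cab,w): print(o[0],np.degrees(o[0][2]));print(o[1].tolist())
    foot=cab[0][:2]+R(cab[0][2])@[-.065,-.08]
    print('foot',foot,'foot in wedge',R(w[0][2]).T@(foot-w[0][:2]))
    print('heel',w[0][:2]+R(w[0][2])@[0,-.065])
    for n,px,z in(('turq',(278,216),.05),('teal',(264,140),.04),('drop0',(354,196),.06),('drop1',(380,201),.06)): print(n,onz(T,[px],z)[0])
    for px in ((288,100),(315,193),(290,108)): print('sink',onz(T,[px],0)[0])
E
python3 fit.py
```

```text
[0.55833342 0.18591178 0.25445279] 14.579070891961255
[[-1.47, -0.33], [1.07, -1.4], [1.62, -0.9], [-2.02, 0.5], [0.63, 0.39], [-1.68, -0.67], [-0.06, -0.02], [0.39, -0.32], [-0.52, 0.93]]
[ 0.54792779 -0.00082213  0.23267887] 13.331517122996102
[[-1.1, -0.57], [-0.55, 0.44], [-0.31, -0.68], [0.59, -0.0], [0.15, -0.18], [-2.44, 0.32], [0.84, 0.5], [0.67, 1.59], [-0.53, 2.36], [-0.07, -0.84]]
foot [0.51556361 0.09212615] foot in wedge [-0.01005955  0.09790622]
heel [ 0.56291582 -0.06407052]
turq [0.44118806 0.01249038 0.05      ]
teal [0.68628081 0.05381624 0.04      ]
drop0 [ 0.5016495 -0.2268494  0.06     ]
drop1 [ 0.48512165 -0.3083179   0.06      ]
sink [ 0.82986152 -0.02947943  0.        ]
sink [ 0.51527584 -0.11407982  0.        ]
sink [ 0.80236903 -0.03578105  0.        ]
```

```bash
python3 - <<'E'
from h import *
for y in (104,-76):
  for p in ([.60,-.02,.42],[.57,-.09,.2]): 
    j=r.inverse_kinematics(p,[180,0,y]); print(y,p,None if j is None else np.round(j,1))
r.grab(5)
r.reach([.50,-.0,.42],[180,0,104])
s=snap('wrist','w0'); print(-np.array(s['R']).T@s['t'],r.sense()['clock'],r.sense()['opening'],r.sense()['contact_force'])
E
```

```text
104 [0.6, -0.02, 0.42] [ -5.2   5.5  68.7   0.  105.8 -19.2]
104 [0.57, -0.09, 0.2] [-12.4   5.   91.6   0.   83.3 -26.4]
-76 [0.6, -0.02, 0.42] None
-76 [0.57, -0.09, 0.2] None
[0.48241971 0.07190417 0.4007892 ] 3.8667 0.00030726761163176483 [0.11588049 0.56069812 0.25374956]
```

View pics/w0.png

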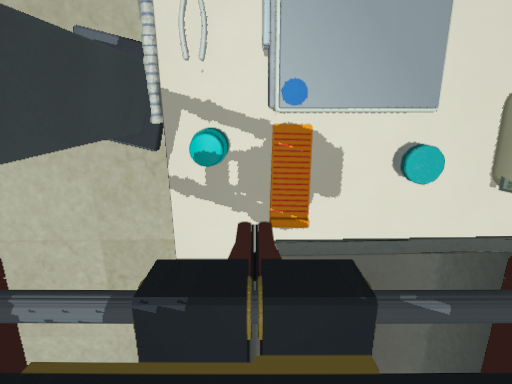

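```bash
python3 -c "
from h import *
crop('w0',250,70,350,240,3.5,'w0c'); crop('w0',240,0,470,130,3.4,'w0d')"
```

```text
(no output)
```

View pics/w0c.png

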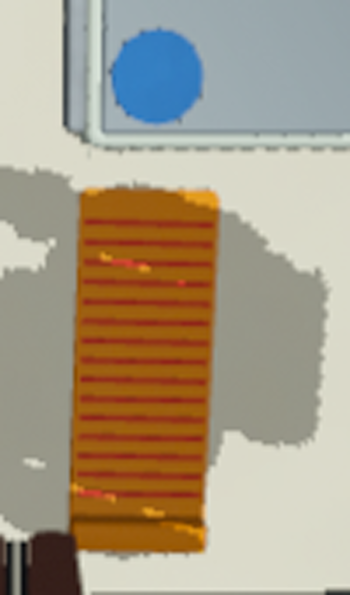

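View pics/w0d.png

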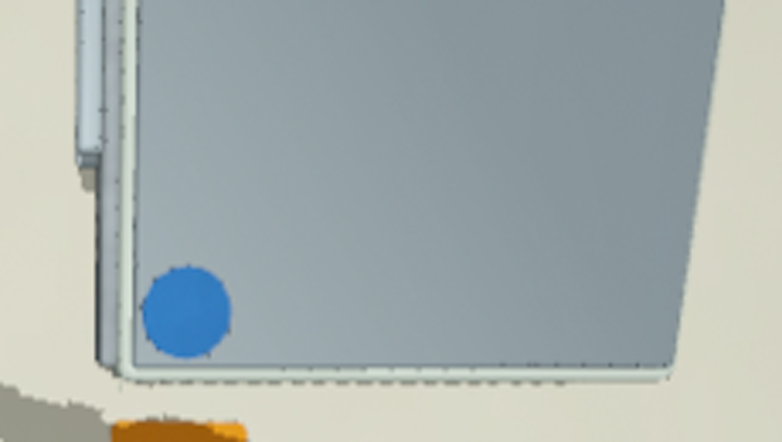

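```bash
python3 - <<'E'
from fit import *
W=pickle.load(open('pics/w0.pkl','rb'))
a=lambda *q:np.array(q)/3.5+[250,70]-.36
b=lambda *q:np.array(q)/3.4+[240,0]-.35
dot=onz(W,a([157,76]),.073)[0]; dot2=onz(W,b([186,312]),.073)[0]
cc=onz(W,b([120,381],[672,378]),.073)
print('dot',dot,dot2,'corners',cc,np.linalg.norm(cc[1]-cc[0]),np.degrees(np.arctan2(*(cc[1]-cc[0])[[1,0]])))
w=onz(W,a([80,190],[217,190],[70,550],[205,552]),[.002,.002,.024,.024])
print(w)
ww=fit([(W,np.array([[-25,65,2],[25,65,2],[-25,-65,24],[25,-65,24]])/1e3,a([80,190],[217,190],[70,550],[205,552]))],[.55,0,.25]); print(ww)
p=ww[0]; print('yaw',np.degrees(p[2]),'foot in wedge',R(p[2]).T@(dot[:2]-p[:2]),'heel',p[:2]+R(p[2])@[0,-.065])
E
```

```text
dot [0.51851257 0.094156   0.073     ] [0.51839199 0.09406633 0.073     ] corners [[0.50475136 0.07040644 0.073     ]
 [0.66437705 0.11169559 0.073     ]] 0.1648792180059192 14.502404511137758
[[ 0.51047582  0.0551069   0.002     ]
 [ 0.55769913  0.06699498  0.002     ]
 [ 0.53883066 -0.06984945  0.024     ]
 [ 0.58714652 -0.05856155  0.024     ]]
(array([ 0.54854983, -0.00163134,  0.22821987]), array([[-0.57, -0.93],
       [ 0.46, -0.17],
       [-0.1 ,  0.54],
       [ 0.18,  0.59]]))
yaw 13.076035412239376 foot in wedge [-0.00758711  0.10009939] heel [ 0.56325568 -0.06494593]
```

```bash
cat > push.py <<'E'
from h import *
a=np.radians(13.1); d=np.array([-np.sin(a),np.cos(a),0]); ax=np.array([np.cos(a),np.sin(a),0])
wc=np.array([.5485,-.0016,0]); O=[180,0,103.1]
def P(y,z,x=0): return wc+d*y+ax*x+[0,0,z]
def F(): return np.array(r.sense()['contact_force'])
E
python3 - <<'E'
from push import *
r.reach(P(-.09,.26),O); r.servo_line(P(-.09,.192),speed=.1); r.wait(.2)
s=r.sense();print(s['clock'],s['tcp_pos'],P(-.09,.192),s['contact_force'])
snap('scene','s1'); snap('wrist','w1'); crop('s1',200,150,360,270,5,'s1c')
E
```

```text
5.7 [ 0.56917679 -0.08932562  0.19294939] [ 0.56889862 -0.08925784  0.192     ] [-0.35034612 -0.00062178  0.44270554]
```

View pics/s1c.png

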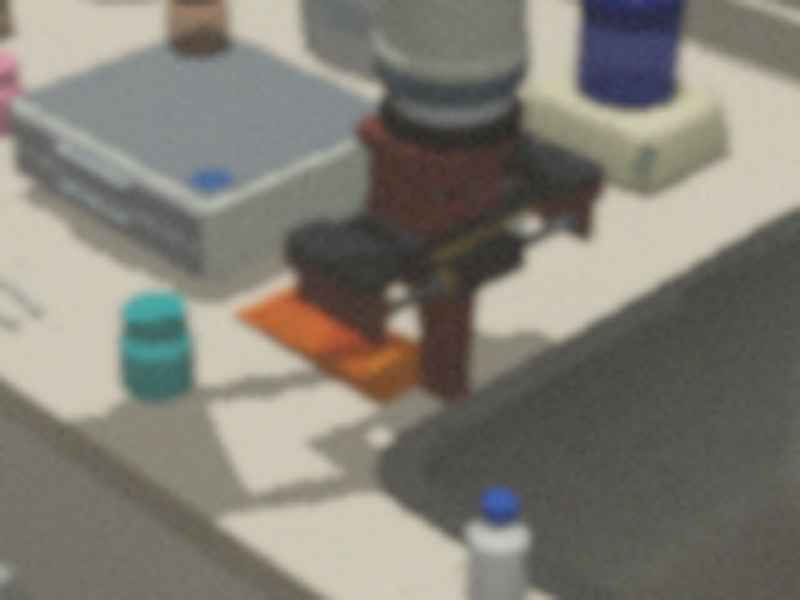

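View pics/w1.png

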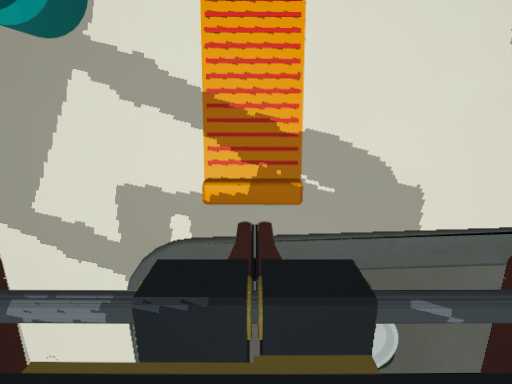

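```bash
python3 - <<'E'
from push import *
r.wait(.1); f0=F(); print(f0); y=-.09; k=0
while y<.02:
    st=.005 if y<-.04 else .0015
    y+=st; r.servo_line(P(y,.192),speed=.04 if st>.002 else .02)
    s=r.sense(); f=s['contact_force']-f0; fd=-f@d
    print(round(y,4),round((s['tcp_pos']-wc)@d,4),round(fd,2),f.round(2),s['clock'])
    if fd>2.2:
        r.wait(.15); fd=-(F()-f0)@d; print('hold',fd)
        if fd>2.0: break
snap('scene','s2');crop('s2',170,120,330,240,5,'s2c'); snap('wrist','w2')
E
```

```text
[-0.15871343 -1.10253584 -0.10042368]
-0.085 -0.0847 -2.02 [-0.5   1.96 -0.17] 6.175
-0.08 -0.0797 -1.03 [ 0.21  1.1  -0.35] 6.45
-0.075 -0.0748 -0.94 [ 0.23  1.02 -0.42] 6.725
-0.07 -0.0698 -1.59 [0.34 1.71 0.18] 7.0
-0.065 -0.0647 -0.97 [ 0.47  1.1  -0.37] 7.275
-0.06 -0.0597 -0.82 [0.86 1.04 0.5 ] 7.55
-0.055 -0.0547 -1.55 [-0.75  1.42 -0.55] 7.825
-0.05 -0.0497 -1.06 [-0.89  0.88 -0.38] 8.1
-0.045 -0.0447 -1.05 [0.45 1.18 0.11] 8.375
-0.04 -0.0397 -0.37 [0.72 0.54 0.56] 8.65
-0.0385 -0.0384 -1.52 [-0.71  1.4  -0.1 ] 8.9
-0.037 -0.037 -1.75 [ 0.4   1.89 -0.34] 9.15
-0.0355 -0.0354 -1.93 [-0.07  1.96 -0.26] 9.4
-0.034 -0.0339 -1.29 [ 0.18  1.37 -0.26] 9.65
-0.0325 -0.0324 -0.37 [-0.58  0.24  0.14] 9.9
-0.031 -0.0309 -1.33 [-0.33  1.29  0.75] 10.15
-0.0295 -0.0294 -1.13 [-0.41  1.07 -1.  ] 10.4
-0.028 -0.0279 -0.96 [-0.49  0.88 -0.07] 10.65
-0.0265 -0.0264 -1.41 [-0.38  1.36 -0.33] 10.9
-0.025 -0.0249 -0.91 [ 0.13  0.96 -0.59] 11.15
-0.0235 -0.0235 -0.84 [ 0.44  0.96 -0.37] 11.4
-0.022 -0.0221 1.38 [ 1.16 -1.14 -0.32] 11.65
-0.0205 -0.0206 2.58 [ 1.1  -2.39 -1.1 ] 11.9
hold 1.8838150177262876
-0.019 -0.0191 2.28 [ 1.28 -2.05 -0.35] 12.3
hold 2.787001651564772
```

View pics/w2.png

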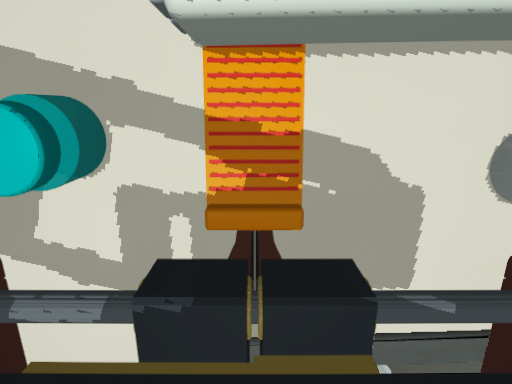

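View pics/s2c.png

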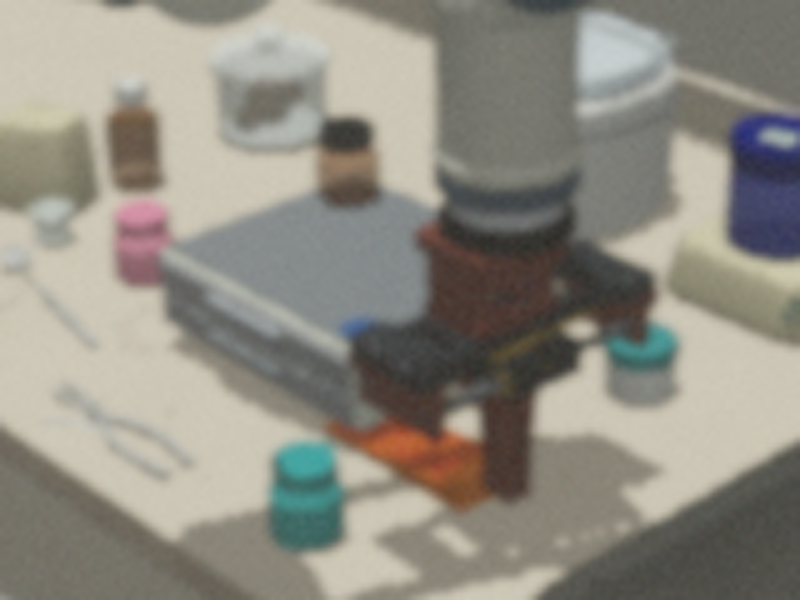

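```bash
python3 - <<'E'
from push import *
s=r.sense(); y=(s['tcp_pos']-wc)@d
r.servo_line(P(y-.02,.192),speed=.08); r.servo_line(P(y-.02,.30),speed=.2)
r.servo_line([.5185,.094,.30],speed=.2); r.servo_line([.5185,.094,.262],speed=.08); r.wait(.2)
f0=np.mean([(r.wait(.02),F())[1] for _ in range(8)],0); print('f0',f0,r.sense()['clock'])
z=.262
while z>.244:
    z-=.0007; r.servo_line([.5185,.094,z],speed=.02)
    s=r.sense(); fz=(s['contact_force']-f0)[2]; print(round(z,4),s['tcp_pos'][2].round(4),fz.round(2),s['clock'])
    if fz>9.5: break
fs=[]
for _ in range(10): r.wait(.05); fs.append(F()-f0)
print(np.mean(fs,0),r.sense()['tcp_pos'])
snap('scene','s3');crop('s3',170,120,330,240,5,'s3c')
E
```

```text
f0 [-0.00340751  0.05244737  0.00189789] 15.45
0.2613 0.2613 -0.56 15.7
0.2606 0.2605 0.31 15.95
0.2599 0.2598 0.58 16.2
0.2592 0.2591 0.73 16.45
0.2585 0.2584 -0.13 16.7
0.2578 0.2577 0.18 16.95
0.2571 0.257 0.56 17.2
0.2564 0.2563 0.4 17.45
0.2557 0.2556 0.24 17.7
0.255 0.255 0.88 17.95
0.2543 0.2549 4.42 18.2
0.2536 0.2549 7.73 18.45
0.2529 0.2548 11.82 18.7
[-5.05751237 -0.98963479 10.97297347] [0.51846893 0.09396087 0.25478712]
```

View pics/s3c.png

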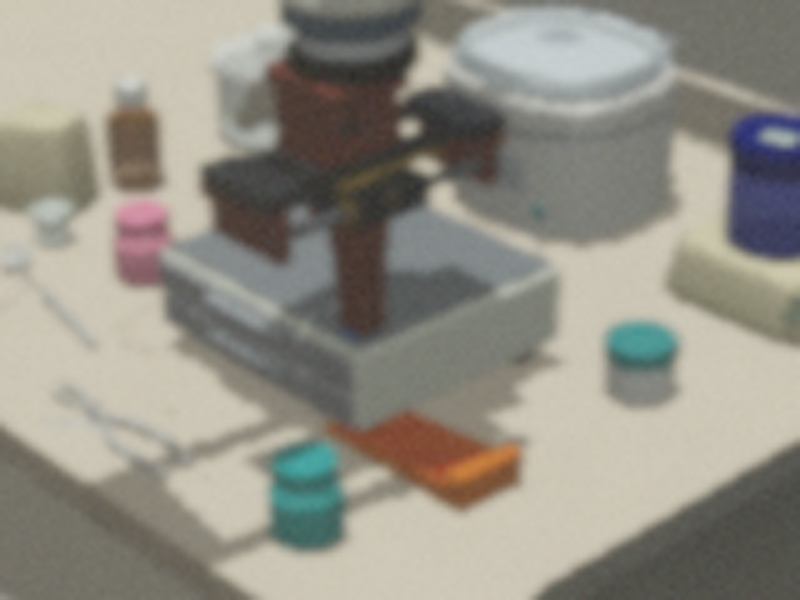

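```bash
python3 - <<'E'
from push import *
r.servo_line([.5185,.094,.33],speed=.1)
r.reach([.50,-.0,.42],[180,0,104]); r.wait(.2)
snap('wrist','w4');snap('scene','s4'); print(r.sense()['clock'])
crop('w4',240,0,470,230,3,'w4c');crop('s4',170,120,330,240,5,'s4c')
E
```

```text
21.0667
```

View pics/w4c.png

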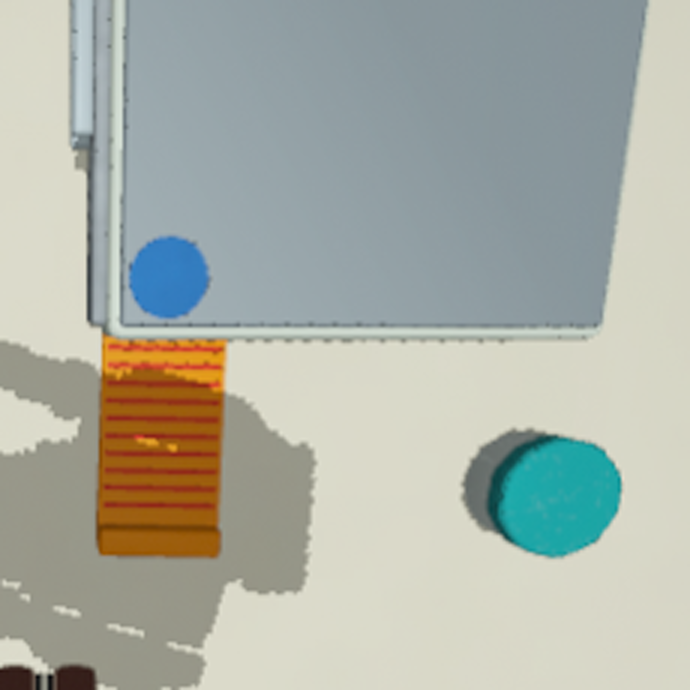

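View pics/s4c.png

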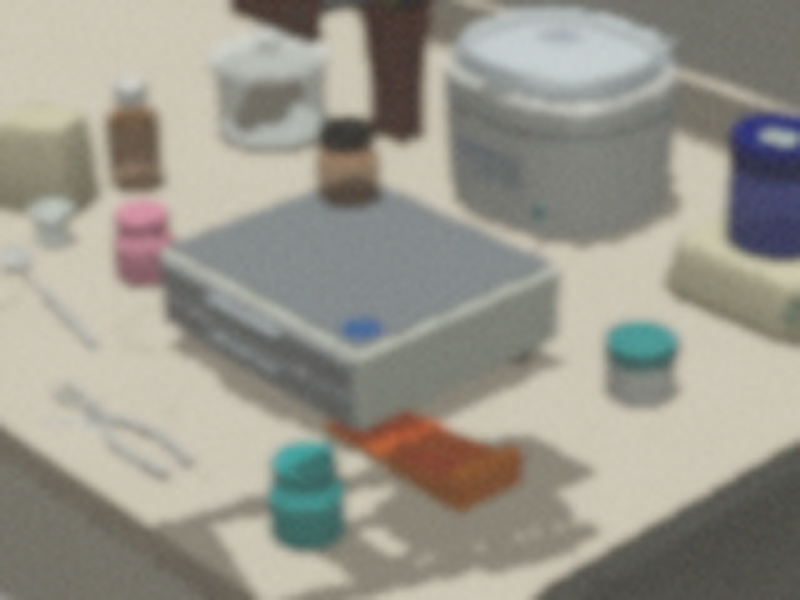

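```bash
python3 - <<'E'
from fit import *
W=pickle.load(open('pics/w4.pkl','rb'))
a=lambda *q:np.array(q)/3+[240,0]-.33
dot=onz(W,a([169,277]),.073)[0]
h=onz(W,a([99,555],[219,556]),.024)
yaw=np.arctan2(*(h[1]-h[0])[[1,0]]); c=h.mean(0)[:2]
print(dot,h,np.degrees(yaw)); v=R(yaw).T@(dot[:2]-c); print('foot in wedge',v-[0,.065])
E
```

```text
[0.5188221  0.09426378 0.073     ] [[ 0.52668362 -0.01396873  0.024     ]
 [ 0.57448124 -0.00234949  0.024     ]] 13.663148378057606
foot in wedge [-0.00666791  0.04202665]
```

```bash
python3 -c "
from h import *
print(r.hand_in(), r.sense()['clock'])"
```

```text
the job is handed in; nothing more can be done
the job is handed in; nothing more can be done
```

The wedge is now under the short foot and the cabinet no longer dips when pressed on the blue dot. I handed the job in at about 21 s; no verdict is reported.

- **Push:** With the fingers closed, I pushed the wedge by its heel about 56 mm. The resistance, after correcting for the sensor's zero, then rose from near 0 to about 3.5–4 N. My starting zero reading was about 1 N off because of noise, so the true force was a little above the 2–2.8 N I was reading when I stopped.
- **Press:** I pressed the dot with about 11 N for just over half a second. The fingertips sank only 0.1–0.2 mm. There was also about 5 N of sideways force during the press.
- **Last check, from the wrist camera after backing away:** The foot sits 42 mm towards the thin end and 7 mm off the wedge's centre line, where the ramp is about 4.5 mm high. The blue dot is within about 0.5 mm of where it was at the start. In the scene picture the jar is upright and the objects around the cabinet look unmoved.

I did not measure the play between ramp and foot directly; that it is small is judged from the push force and the press.

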